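Work the interlocked levers of the lens box and draw its drawer

ROBOT

A 7-joint arm with a two-finger parallel gripper is mounted at the origin on the work surface. World frame = base frame: x ahead of the robot, y to its left, z up, the work surface at z = 0. Lengths are in m, angles in rad, forces in N, time in s.
With the tool pointing down it reaches from about 0.35 to 0.9 m from the base axis. Payload 8.1 kg.
Tool frame: the origin (TCP) lies on the centre line of the jaws, within the pads' length; the fingertips stand 14 mm ahead of it and the grasp point (between the pads) lies 5 mm behind it; z points along the fingers, y is the direction in which the jaws open and shut (so a half turn about z gives the same grasp; the last joint's range is limited). The gripper opens to 92 mm and grips with 3 to 60 N. Pads are 19 mm wide; open, the fingers measure 130 mm over their backs; the gripper's body (75 mm by 190 mm) begins 47 mm behind the grasp point.
Start: joints at [-1.33, 0.434, 0.025, 1.573, -0.012, 1.134, -0.075], TCP at [0.211, 0.588, 0.22] pointing down, gripper open.
Joint ranges: [-2.62, 2.62], [-0.44, 2.09], [-1.27, 1.32], [0.08, 2.57], [-1.32, 4.46], [0.12, 2], [-2.74, 2.74]. Speed limits (rad/s): [2.22, 2.22, 3.01, 3.01, 3.14, 3.14, 3.14].

INTERFACE

Orientations are given as a rotation vector (axis times angle).
In Python, from cell import observe, eyes, arm gives the robot as it stands.
- The arm moves only by the tool step_arm, never from a script. Its argument "series" is a list that holds one entry, the list of rows, each a list of 5 numbers: the finger opening in m, from 0 to 0.0918, then the shift along the world's x, y, z in m, then the turn about the world's z in degrees. In form: [[[hand, dx, dy, dz, spin], ...]]. A call has 1 to 20 rows; each row is the pose to reach, as a shift and turn from the pose measured when the call began; what a row does not reach only later rows make up. A row lasts 1/12 s, in which the tool goes at most 41.7 mm and 7.16 degrees, less where a joint would pass 70% of its speed; a pose out of reach is approached as far as the arm can. A call with a gripper value outside its range is refused whole. The fingers move at their own pace and stop on an object; "squeeze" is the grip in N (left out, the last holds). Time passes only in rows, so rows that repeat a pose let the fingers close. It gives the time, the measured TCP pose, the force and the opening at its end, in the units of the state.
- observe(): the state, without advancing time (a new reading comes with each control period).
- eyes.get_image(name): name is "scene" or "top" or "wrist"; returns (picture, depth): 400x640x3 uint8, red, green, blue; 400x640 float32, m along the optical axis (not along the pixel's ray), 0 where there is no reading.
- eyes.camera_params(name): a dict with "intrinsics" (3x3 intrinsics, pixels), "position" and "attitude" of the camera in the world. Camera axes: x right, y down, z forward; pixel columns grow to the right and rows downward; lengths in m; the calibration is good to about 2 mm. A picture is of the moment at which its call begins: read the wrist's pose just before it. camera_params takes no time and is no camera call; for the wrist camera it gives the pose at the moment of the call.
- arm.sign_off(): hands the job in, once; it reports no verdict.
The state is a dict: "clock": time; "joints": joint angles; "dq": joint speeds; "joint_efforts": joint torques, N m; "position": TCP position; "ee_rot": TCP orientation; "force": force on the tool from outside, world axes, zero at the start; "ft_torque": the same for the moment, N m; "width": opening from 0.0 (shut) to 1.0 (fully open).
Only numpy, scipy, OpenCV 4.12 (cv2) and the standard library are available. Lean on these libraries where they do the work, as an engineer would, in place of code of your own. Each camera call takes 0.05 s, during which the arm holds its last target.

TASK

Open the lens drawer of the oak parts box. Its three brass levers interlock and all stand toward you: with closed fingertips push each one fully over to the far side, in whatever order the lock allows (it differs each time and cannot be seen), feeling for a lever that is locked and backing off at once - never force, grip or lean on a lever, the old mechanism bends under more than a light push. When all three are over, pull the drawer most of the way out, let go and leave it so, without disturbing the other things on the bench or the box.

Things in the scene. Friction and masses are not known exactly. Their poses are not given: they have to be found in the camera images.
- parts_box: oak box fixed to the bench, 120 (x) x 270 (y) x 100 mm high; origin under its centre, z up; the drawer is in its -x side, which faces roughly toward the robot; +y is left seen from the robot. Three like brass levers rise through its top, pivots at x = +15, z = 95 mm, at y = +60 (left), 0 (middle), -60 mm (right)
- drawer (a joint): the drawer's travel out of the box along the box's -x, 0 = shut, 0.075 m = end stop; most of the way is 0.045 m and more. It slides with about 1.5 N and is held by the lock (3 mm play) until all three levers are over
- drawer_handle (a point): middle of the drawer's brass bow handle: a round bar 10 mm thick running 72 mm along the box's y, its axis 48 mm in front of the drawer face and the box (box x = -108 mm) and 85 mm above the bench; can be pinched from above with one finger before and one behind the bar
- lever_left (a joint): angle of the left (+y of the box) lever: 0 = leaning 0.5 rad to the box's front (-x), grows as it is pushed to the box's +x, upright at 0.5, end stop at 1.1 rad; fully over is above 0.9. Stays where it is left. Free, it moves with a steady 1.5 to 2.5 N; locked, it runs free for 0.1 to 0.5 rad, then meets a springy stop (1 to 2 N per mm at the stem)
- lever_left_tip (a point): centre of the 16 mm ball at the top of the left (+y of the box) lever, 56 mm from the pivot on a 10 mm round stem. Over 18 N between robot and lever bends it and fails the task: stop at a rise of 7 to 9 N; gripping is too much. It unlocks once the lever before it in the hidden order is fully over
- lever_mid (a joint): angle of the middle lever: 0 = leaning 0.5 rad to the box's front (-x), grows as it is pushed to the box's +x, upright at 0.5, end stop at 1.1 rad; fully over is above 0.9. Stays where it is left. Free, it moves with a steady 1.5 to 2.5 N; locked, it runs free for 0.1 to 0.5 rad, then meets a springy stop (1 to 2 N per mm at the stem)
- lever_mid_tip (a point): centre of the 16 mm ball at the top of the middle lever, 56 mm from the pivot on a 10 mm round stem. Over 18 N between robot and lever bends it and fails the task: stop at a rise of 7 to 9 N; gripping is too much. It unlocks once the lever before it in the hidden order is fully over
- lever_right (a joint): angle of the right (-y of the box) lever: 0 = leaning 0.5 rad to the box's front (-x), grows as it is pushed to the box's +x, upright at 0.5, end stop at 1.1 rad; fully over is above 0.9. Stays where it is left. Free, it moves with a steady 1.5 to 2.5 N; locked, it runs free for 0.1 to 0.5 rad, then meets a springy stop (1 to 2 N per mm at the stem)
- lever_right_tip (a point): centre of the 16 mm ball at the top of the right (-y of the box) lever, 56 mm from the pivot on a 10 mm round stem. Over 18 N between robot and lever bends it and fails the task: stop at a rise of 7 to 9 N; gripping is too much. It unlocks once the lever before it in the hidden order is fully over
- prism_lens_1: clear glass stepped prism lens, 34 x 34 x 11 mm, loose on top of the parts box at its right end (toward -y of the box), beyond the right lever; origin under its centre. Bystander
- prism_lens_2: clear glass stepped prism lens, 34 x 34 x 11 mm, loose on the bench in front and to the right of the box; origin under its centre. Bystander
- card_rest: horn card rest, an amber grooved bar 110 mm long, 30 mm wide, 30 mm tall, on the bench left of the box's front; origin under its centre. Bystander
- bone_folder: flat white bone folder 141 x 22 x 5 mm, on the bench left of the box; origin under its centre. Bystander
- viewer_hood: dull silver stereoscope hood, open shell 70 x 123 x 58 mm, on the bench right of the box; origin under its centre. Bystander
- screwdriver: wood-handled screwdriver 150 mm long, lying on the bench right of the box, nearer the robot. Bystander
- wax_jar: amber glass jar with steel cap, 54 mm diameter, 55 mm tall, on the bench far left, nearer the robot; origin under its centre. Bystander

How it is judged:
On the way, in this order (a step that is already met when the one before it is completed fails the run):
1. a first lever is fully over, drawer shut (value of joint any of lever_left, lever_mid, lever_right above 0.9 rad and value of joint drawer below 0.01 m), for 0.1 s.
2. two levers are fully over, drawer shut ((value of joint each of lever_left, lever_mid above 0.9 rad or value of joint each of lever_left, lever_right above 0.9 rad or value of joint each of lever_mid, lever_right above 0.9 rad) and value of joint drawer below 0.01 m), for 0.1 s.
3. all three levers are fully over, drawer shut (value of joint each of lever_left, lever_mid, lever_right above 0.9 rad and value of joint drawer below 0.01 m), for 0.1 s.
At the end, for the whole second after the job is handed in: All three levers stand fully over to the far side (above 0.9 rad of 1.1), the drawer is pulled out at least 45 of its 75 mm and at rest, released (value of joint each of lever_left, lever_mid, lever_right above 0.9 rad and value of joint drawer above 0.045 m and velocity of joint drawer between -0.01 and 0.01 m/s); the robot touches nothing.
It fails at once if more than 18 N on a lever (contact force between any of lever_left, lever_mid, lever_right and the fingers above 18 N or contact force between any of lever_left, lever_mid, lever_right and the arm above 18 N).
It fails at once if a bystander moved more than 20 mm (distance of any of prism_lens_1, prism_lens_2, card_rest, bone_folder, viewer_hood, screwdriver, wax_jar from where it was at the start of the episode above 0.02 m).
It also fails if it takes over 72 s, if anything falls off the work surface, if the arm or the gripper's body presses on something with over 40 N, if the wrist force passes 120 N, or if a joint passes its speed limit or range.

## Working session

There is one attempt and no reset: what is moved stays moved. The work goes in short steps, Python scripts to look and compute and a tool call to move; the robot and the scene stay as the last step left them, time stands still between calls to the robot, and variables do not carry over. Pictures are saved under pics/ and viewed, and the job is handed in when it is done.

Besides the shell and the picture viewer there is one more tool, called after "Emit:" by a JSON object that holds its "name" and its "arguments", one argument or row to a line. step_arm: Moves the arm, as the interface text tells. Its arguments: {"type":"object","properties":{"series":{"type":"array"},"squeeze":{"type":"number"}},"required":["series"]}

```bash
mkdir -p pics; ls
python3 - <<'E'
from cell import observe, eyes, arm
import cv2
print(observe())
for n in ("scene","top","wrist"):
    p=eyes.camera_params(n); print(n,p)
    im,d=eyes.get_image(n); cv2.imwrite(f"pics/{n}0.png",im[:,:,::-1])
    import numpy as np; np.save(f"{n}0.npy",d)
E
```

```text
pics
{'clock': 0.0, 'joints': array([-1.32959612,  0.43522869,  0.02500204,  1.57410379, -0.01159388,
        1.13398889, -0.07512487]), 'dq': array([ 0.00017776, -0.00114783,  0.00120863,  0.00107017, -0.0019509 ,
       -0.00104765,  0.00157166]), 'joint_efforts': array([-2.25366225e-04, -6.67864251e+01,  9.84799415e-01, -3.14445949e+01,
       -6.05717185e-02,  4.30730078e-02,  2.20879710e-04]), 'position': array([0.21056413, 0.58790755, 0.21963919]), 'ee_rot': array([-5.37548746e-01, -3.09514883e+00,  2.48162558e-03]), 'force': array([-0.38588066,  0.2444109 ,  0.35835642]), 'ft_torque': array([ 0.01437314,  0.01755054, -0.04326403]), 'width': 0.9988910794682889}
scene {'intrinsics': array([[442.96678058,   0.        , 321.55571281],
       [  0.        , 442.96678058, 197.2694348 ],
       [  0.        ,   0.        ,   1.        ]]), 'position': array([ 1.10091552, -0.01026607,  1.018655  ]), 'attitude': array([-1.95008341, -1.82592873,  0.5648931 ])}
top {'intrinsics': array([[364.32611605,   0.        , 326.2748137 ],
       [  0.        , 364.32611605, 201.32505435],
       [  0.        ,   0.        ,   1.        ]]), 'position': array([0.34734631, 0.02167973, 1.13942848]), 'attitude': array([-2.17558724,  2.12778096, -0.14964686])}
wrist {'intrinsics': array([[311.52679335,   0.        , 322.02339456],
       [  0.        , 311.52679335, 200.18319033],
       [  0.        ,   0.        ,   1.        ]]), 'position': array([0.13692974, 0.61499908, 0.38505686]), 'attitude': array([2.36243944, 1.66387802, 0.24377388])}
```

View pics/scene0.png

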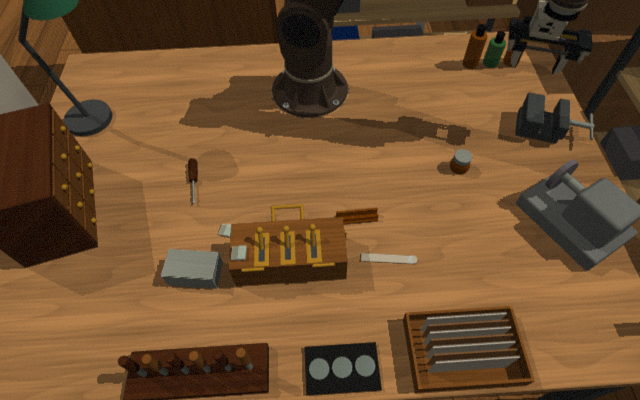

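View pics/top0.png

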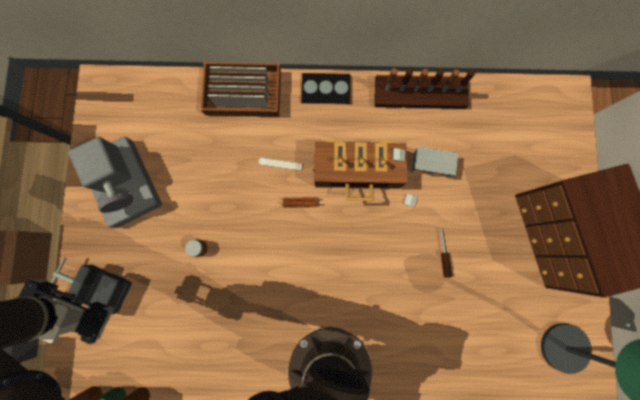

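The scene camera looks back toward the robot. The box is at about (288,250) in scene and (360,163) in top. All three levers stand toward the robot. I'll measure the box next.

```bash
cat > h.py <<'E'
import numpy as np, cv2
from scipy.spatial.transform import Rotation as R
from cell import observe, eyes, arm
def cloud(p,d):
    K=np.array(p["intrinsics"]); v,u=np.mgrid[0:d.shape[0],0:d.shape[1]]
    c=np.stack([(u-K[0,2])/K[0,0]*d,(v-K[1,2])/K[1,1]*d,d],-1)
    return c@R.from_rotvec(p["attitude"]).as_matrix().T+p["position"]
def proj(p,X):
    K=np.array(p["intrinsics"]); c=(np.atleast_2d(X)-p["position"])@R.from_rotvec(p["attitude"]).as_matrix()
    return np.stack([K[0,0]*c[:,0]/c[:,2]+K[0,2],K[1,1]*c[:,1]/c[:,2]+K[1,2]],-1)
def onplane(p,uv,z):
    K=np.array(p["intrinsics"]); uv=np.atleast_2d(uv)
    r=np.stack([(uv[:,0]-K[0,2])/K[0,0],(uv[:,1]-K[1,2])/K[1,1],np.ones(len(uv))],-1)@R.from_rotvec(p["attitude"]).as_matrix().T
    return p["position"]+r*((z-p["position"][2])/r[:,2])[:,None]
E
python3 - <<'E'
from h import *
for n in ("scene","top"):
    p=eyes.camera_params(n); d=np.load(n+"0.npy"); X=cloud(p,d); x,y,z=X[...,0],X[...,1],X[...,2]
    reg=(x>.3)&(x<.8)&(y>-.35)&(y<.25)
    tab=reg&(abs(z)<.02); print(n,"table z",np.median(z[tab]))
    m=(reg&(z>.088)&(z<.108)).astype(np.uint8)
    m=cv2.morphologyEx(m,cv2.MORPH_CLOSE,np.ones((9,9)))
    k,l,s,c=cv2.connectedComponentsWithStats(m)
    i=1+np.argmax(s[1:,4]); print(s[i]); ys,xs=np.where((l==i)&(z>.09)&(z<.105))
    P=X[ys,xs,:2]; r=cv2.minAreaRect((P*1000).astype(np.float32)); print("rect mm",r, "medz",np.median(X[ys,xs,2]))
    im=cv2.imread(f"pics/{n}0.png"); 
    a,b=(210,330),(195,300)
    cr=im[190:300,210:390] if n=="scene" else im[130:220,290:470]
    cv2.imwrite(f"pics/{n}_crop.png",cv2.resize(cr,None,fx=4.4,fy=4.4,interpolation=cv2.INTER_CUBIC))
    h=reg&(z>.125); print("tips pts",h.sum())
E
```

```text
scene table z -0.0012214913063188781
[ 229  217  119   55 5556]
rect mm ((616.0696411132812, -74.1785888671875), (128.638671875, 272.9630126953125), 0.4182537794113159) medz 0.09900012622454268
tips pts 201
top table z 0.00028929742807015657
[ 313  140   94   44 3821]
rect mm ((611.9105834960938, -74.94432067871094), (126.01158905029297, 273.823974609375), 0.3277541697025299) medz 0.10039118941233838
tips pts 1126
```

```bash
sleep 0
```

```text
(no output)
```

View pics/scene_crop.png

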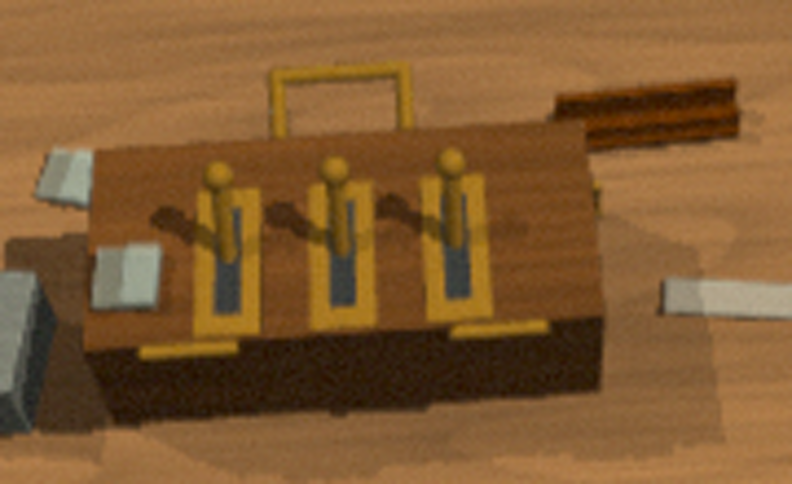

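View pics/top_crop.png

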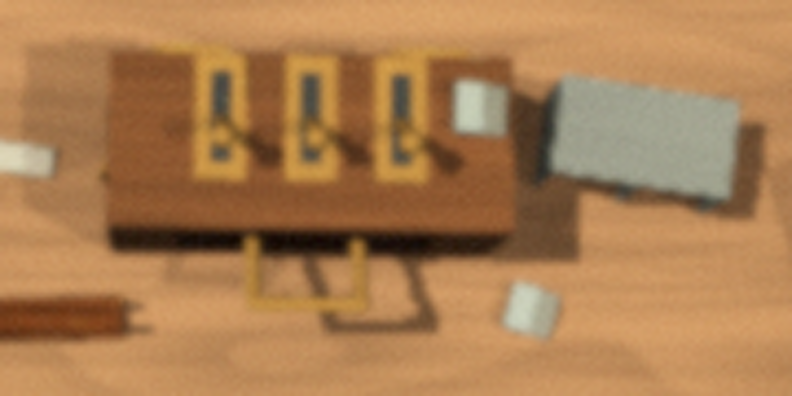

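Run:
```python
from h import *
s=eyes.camera_params("scene");t=eyes.camera_params("top")
f=lambda a,o:np.array(a)/4.4+np.array(o)-.5*(1-1/4.4)
print("tips scene",onplane(s,f([[218,176],[335,170],[452,162]],(210,190)),.144))
print("tips top",onplane(t,f([[403,133],[313,133],[223,127]],(290,130)),.144))
print("handle scene",onplane(s,f([[275,74],[406,70]],(210,190)),.085))
print("handle top",onplane(t,f([[360,303],[255,303]],(290,130)),.085))
print("box top far/near corners scene",onplane(s,f([[86,348],[602,316],[583,124],[96,150]],(210,190)),.1))
print("box top corners top",onplane(t,f([[513,56],[110,52],[110,228],[513,232]],(290,130)),.1))
# depth tips
for n,p in(("scene",s),("top",t)):
    X=cloud(p,np.load(n+"0.npy")); x,y,z=X[...,0],X[...,1],X[...,2]
    m=((x>.5)&(x<.7)&(y>-.2)&(y<.1)&(z>.135)&(z<.17)).astype(np.uint8)
    k,l,st,c=cv2.connectedComponentsWithStats(m)
    for i in range(1,k):
        if st[i,4]>4: print(n,st[i,4],X[l==i].mean(0),X[l==i].max(0))
```

```text
tips scene [[ 0.60160516 -0.13529688  0.144     ]
 [ 0.60227989 -0.07511756  0.144     ]
 [ 0.60177419 -0.0147783   0.144     ]]
tips top [[ 0.60489986 -0.1305656   0.144     ]
 [ 0.60358383 -0.07321651  0.144     ]
 [ 0.60618817 -0.01582757  0.144     ]]
handle scene [[ 0.50381015 -0.11248348  0.085     ]
 [ 0.50640775 -0.03816992  0.085     ]]
handle top [[ 0.50356196 -0.11115124  0.085     ]
 [ 0.50198955 -0.04132905  0.085     ]]
box top far/near corners scene [[ 0.67280877 -0.20754496  0.1       ]
 [ 0.67302013  0.05758582  0.1       ]
 [ 0.55782722  0.05775867  0.1       ]
 [ 0.55556522 -0.20841025  0.1       ]]
box top corners top [[ 0.67088711 -0.21094179  0.1       ]
 [ 0.66740401  0.05902489  0.1       ]
 [ 0.54760326  0.05587282  0.1       ]
 [ 0.55095562 -0.20999323  0.1       ]]
scene 49 [ 0.60643547 -0.01615486  0.14657948] [ 0.61306752 -0.00870659  0.15438316]
scene 48 [ 0.60497844 -0.1353311   0.14563026] [ 0.61202037 -0.12865652  0.15324942]
scene 45 [ 0.60689659 -0.07607424  0.14649421] [ 0.61337972 -0.06955306  0.15220894]
top 27 [ 0.59805144 -0.01600227  0.15046212] [ 0.60652978 -0.00935091  0.15611228]
top 22 [ 0.59822411 -0.07608299  0.15076675] [ 0.60494663 -0.07036026  0.15424827]
top 26 [ 0.59683291 -0.13530735  0.14926802] [ 0.60375288 -0.12901745  0.15411099]
```

Emit:
{"name": "step_arm", "arguments": {
  "series": [
    [[0,0.005,-0.01,0,1],[0,0.015,-0.03,0.01,2],[0,0.03,-0.06,0.02,4],[0,0.05,-0.1,0.03,6],[0,0.07,-0.135,0.03,8],[0,0.09,-0.17,0.03,10],[0,0.11,-0.205,0.03,12],[0,0.127,-0.24,0.03,14],[0,0.144,-0.275,0.03,16],[0,0.161,-0.31,0.03,18],[0,0.178,-0.345,0.03,19.7],[0,0.195,-0.38,0.03,19.7],[0,0.212,-0.415,0.03,19.7],[0,0.229,-0.45,0.03,19.7],[0,0.246,-0.485,0.03,19.7],[0,0.263,-0.52,0.03,19.7],[0,0.28,-0.555,0.03,19.7],[0,0.3,-0.59,0.03,19.7],[0,0.315,-0.625,0.02,19.7],[0,0.325,-0.645,0.01,19.7]]
  ],
  "squeeze": 10
}}

```text
clock: 1.82
position: [0.5368, -0.0618, 0.2301]
ee_rot: [0.006, 3.14, -0.005]
force: [-0.1, -0.5, -0.2]
width: 0.004
```

Emit:
{"name": "step_arm", "arguments": {
  "series": [
    [[0,0.01,-0.008,-0.01,0],[0,0.02,-0.0137,-0.03,0],[0,0.023,-0.0137,-0.05,0],[0,0.023,-0.0137,-0.07,0],[0,0.023,-0.0137,-0.078,0],[0,0.023,-0.0137,-0.078,0],[0,0.023,-0.0137,-0.078,0]]
  ]
}}

```text
clock: 2.4
position: [0.5597, -0.0754, 0.1523]
ee_rot: [0.006, 3.14, -0.005]
force: [-0.2, -0.3, 1.6]
width: 0.005
```

Run:
```python
from h import *
for n in ("scene","wrist"):
    im,d=eyes.get_image(n); cr=im[180:300,210:390] if n=="scene" else im
    cv2.imwrite(f"pics/{n}1.png",cv2.resize(cr,None,fx=4.4 if n=="scene" else 1.2,fy=4.4 if n=="scene" else 1.2,interpolation=cv2.INTER_CUBIC)[:,:,::-1])
```

```text
(no output)
```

View pics/scene1.png

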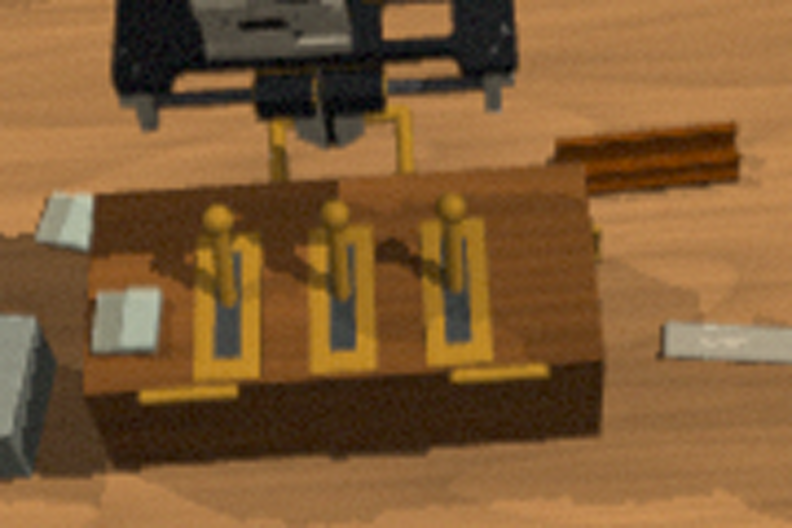

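View pics/wrist1.png

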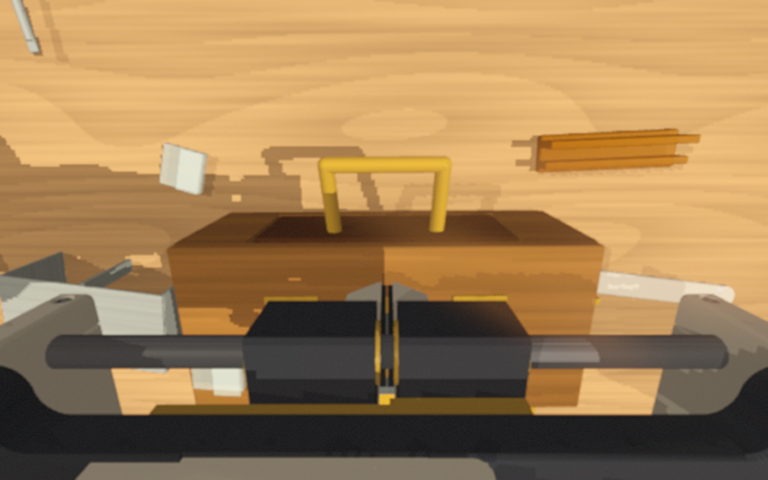

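The closed fingertips at scene crop (333,140) line up with the middle lever (335,213), and the wrist view shows the tips centred on the box. I'll approach contact slowly.

Emit:
{"name": "step_arm", "arguments": {
  "series": [
    [[0,0.005,0,0,0],[0,0.01,0,0,0],[0,0.014,0,0,0],[0,0.017,0,0,0],[0,0.019,0,0,0],[0,0.019,0,0,0]]
  ]
}}

```text
clock: 3.0
position: [0.58, -0.0754, 0.1533]
ee_rot: [0.005, 3.138, -0.005]
force: [0.6, -0.4, 1.8]
width: 0.004
```

Emit:
{"name": "step_arm", "arguments": {
  "series": [
    [[0,0.002,0,0,0],[0,0.004,0,0,0],[0,0.005,0,0,0],[0,0.005,0,0,0]]
  ]
}}

```text
clock: 3.33
position: [0.5852, -0.0754, 0.1532]
ee_rot: [0.005, 3.138, -0.005]
force: [0.3, -0.6, -0.0]
width: 0.009
```

Emit:
{"name": "step_arm", "arguments": {
  "series": [
    [[0,0.002,0,0,0],[0,0.004,0,0,0],[0,0.005,0,0,0],[0,0.005,0,0,0]]
  ]
}}

```text
clock: 3.67
position: [0.5905, -0.0754, 0.1532]
ee_rot: [0.005, 3.137, -0.005]
force: [-0.1, -0.4, -0.2]
width: 0.006
```

Emit:
{"name": "step_arm", "arguments": {
  "series": [
    [[0,0.002,0,0,0],[0,0.004,0,0,0],[0,0.005,0,0,0],[0,0.005,0,0,0]]
  ]
}}

```text
clock: 4.0
position: [0.5958, -0.0754, 0.1532]
ee_rot: [0.005, 3.137, -0.005]
force: [-0.2, 0.6, -0.9]
width: 0.004
```

```bash
cat > look.py <<'E'
from h import *
import sys
im,d=eyes.get_image("scene"); cr=im[180:300,210:390]
cv2.imwrite(f"pics/s{sys.argv[1]}.png",cv2.resize(cr,None,fx=4.4,fy=4.4,interpolation=cv2.INTER_CUBIC)[:,:,::-1])
s=observe(); print(s["position"],s["force"])
E
python3 look.py 2
```

```text
[ 0.59560328 -0.07534593  0.15319371] [-0.67960958  0.53075471  0.06819862]
```

View pics/s2.png

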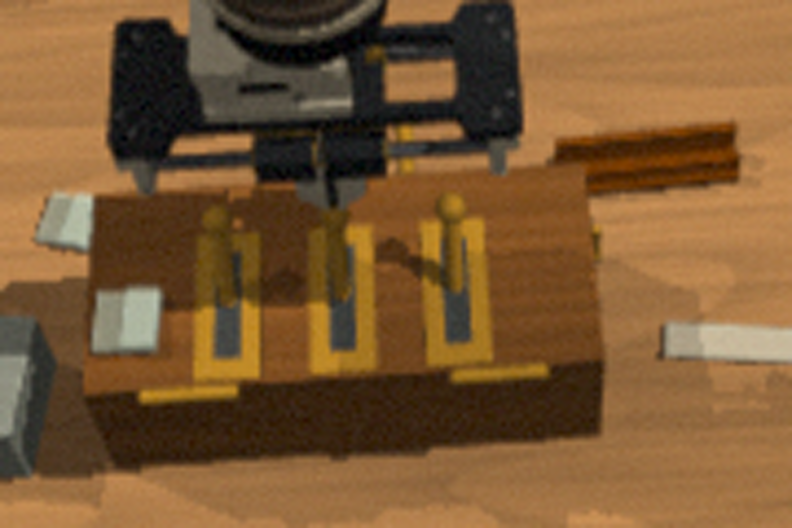

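Emit:
{"name": "step_arm", "arguments": {
  "series": [
    [[0,0.002,0,-0.001,0],[0,0.004,0,-0.001,0],[0,0.004,0,-0.001,0]]
  ]
}}

```text
clock: 4.3
position: [0.6, -0.0753, 0.1521]
ee_rot: [0.005, 3.137, -0.005]
force: [0.3, -0.2, 0.2]
width: 0.004
```

Emit:
{"name": "step_arm", "arguments": {
  "series": [
    [[0,0.002,0,0,0],[0,0.004,0,0,0],[0,0.004,0,0,0]]
  ]
}}

```text
clock: 4.55
position: [0.6045, -0.0752, 0.1521]
ee_rot: [0.004, 3.137, -0.005]
force: [0.2, 0.4, 0.1]
width: 0.006
```

```bash
python3 look.py 3; python3 -c "
from h import *
s=eyes.camera_params('scene'); p=observe()['position']; 
print((proj(s,[p-[0,0,.014],p])-[210,180])*4.4)"
```

```text
[ 0.60418622 -0.07525415  0.15208485] [-0.12943282 -0.60532828  0.05449349]
[[334.05180871 221.1643402 ]
 [331.7724509  207.77732133]]
```

View pics/s3.png

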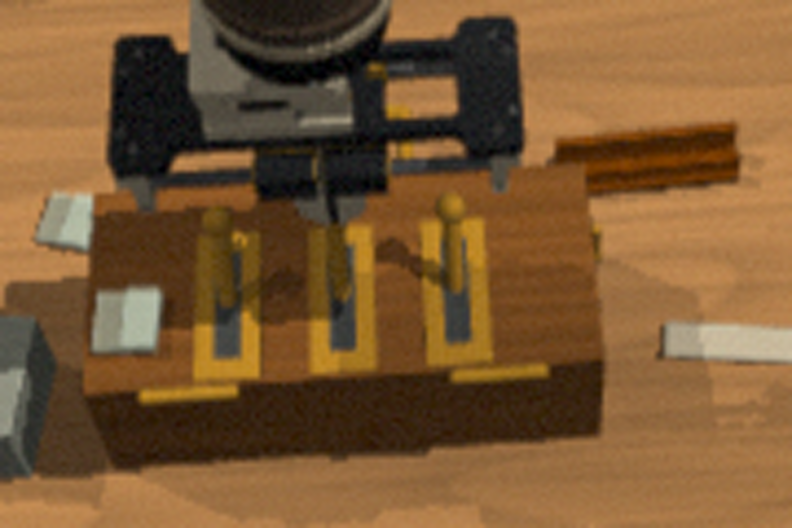

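```bash
python3 -c "
from h import *
s=eyes.camera_params('scene'); im,d=eyes.get_image('scene')
X=cloud(s,d)
for v in range(214,246,2):
    print(v,[('%.3f,%.3f,%.3f'%tuple(X[v,u])) for u in (280,283,286,289)])
cr=im[205:255,255:320]
cv2.imwrite('pics/z3.png',cv2.resize(cr,None,fx=11,fy=11,interpolation=cv2.INTER_CUBIC)[:,:,::-1])
"
```

```text
214 ['0.626,-0.079,0.246', '0.601,-0.076,0.203', '0.627,-0.066,0.247', '0.629,-0.060,0.248']
216 ['0.632,-0.079,0.247', '0.606,-0.076,0.205', '0.634,-0.066,0.249', '0.633,-0.060,0.246']
218 ['0.636,-0.079,0.247', '0.634,-0.073,0.242', '0.637,-0.067,0.247', '0.638,-0.060,0.248']
220 ['0.640,-0.079,0.246', '0.637,-0.073,0.239', '0.642,-0.067,0.247', '0.640,-0.061,0.243']
222 ['0.642,-0.079,0.240', '0.616,-0.077,0.195', '0.640,-0.068,0.236', '0.643,-0.061,0.240']
224 ['0.641,-0.080,0.231', '0.617,-0.078,0.189', '0.641,-0.068,0.229', '0.642,-0.062,0.231']
226 ['0.616,-0.085,0.180', '0.617,-0.078,0.180', '0.617,-0.072,0.180', '0.616,-0.065,0.178']
228 ['0.615,-0.086,0.169', '0.616,-0.079,0.170', '0.615,-0.073,0.167', '0.616,-0.066,0.168']
230 ['0.580,-0.092,0.099', '0.616,-0.080,0.162', '0.615,-0.074,0.158', '0.583,-0.071,0.101']
232 ['0.586,-0.092,0.100', '0.588,-0.085,0.102', '0.611,-0.075,0.142', '0.588,-0.071,0.100']
234 ['0.590,-0.092,0.098', '0.592,-0.085,0.100', '0.614,-0.075,0.139', '0.591,-0.071,0.097']
236 ['0.598,-0.092,0.101', '0.597,-0.085,0.099', '0.615,-0.076,0.131', '0.600,-0.071,0.102']
238 ['0.603,-0.092,0.100', '0.603,-0.085,0.100', '0.617,-0.076,0.125', '0.604,-0.071,0.101']
240 ['0.606,-0.093,0.097', '0.607,-0.086,0.097', '0.620,-0.077,0.121', '0.609,-0.071,0.099']
242 ['0.612,-0.093,0.099', '0.614,-0.085,0.100', '0.623,-0.077,0.117', '0.615,-0.071,0.101']
244 ['0.619,-0.092,0.101', '0.618,-0.086,0.099', '0.625,-0.078,0.112', '0.624,-0.071,0.108']
```

View pics/z3.png

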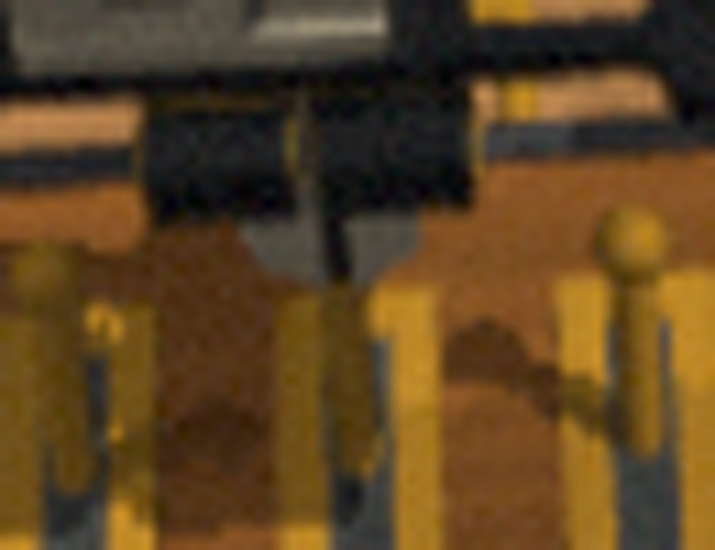

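The pictures and depth show the closed fingertips at z of about 0.158, above the ball. That is higher than the stated 14 mm offset implies. I'll back off, go lower and recheck.

Emit:
{"name": "step_arm", "arguments": {
  "series": [
    [[0,-0.01,0,0.003,0],[0,-0.025,0,0.003,0],[0,-0.037,0,0.003,0],[0,-0.037,0,-0.008,0],[0,-0.037,0,-0.017,0],[0,-0.037,0,-0.022,0],[0,-0.037,0,-0.022,0]]
  ]
}}

```text
clock: 5.23
position: [0.5665, -0.075, 0.1284]
ee_rot: [0.004, 3.14, -0.005]
force: [-0.5, 0.4, 0.2]
width: 0.007
```

```bash
python3 -c "
from h import *
print(observe()['position'],observe()['force'])
s=eyes.camera_params('scene'); im,d=eyes.get_image('scene')
X=cloud(s,d)
for v in range(206,240,2):
    print(v,[('%.3f,%.3f,%.3f'%tuple(X[v,u])) for u in (280,283,286,289)])
cr=im[195:245,255:320]
cv2.imwrite('pics/z4.png',cv2.resize(cr,None,fx=11,fy=11,interpolation=cv2.INTER_CUBIC)[:,:,::-1])
"
```

```text
[ 0.56646663 -0.07502359  0.12844568] [-0.46539321  0.4012194   0.1639659 ]
206 ['0.593,-0.081,0.224', '0.573,-0.077,0.193', '0.594,-0.068,0.224', '0.594,-0.061,0.223']
208 ['0.597,-0.081,0.223', '0.594,-0.075,0.217', '0.598,-0.068,0.223', '0.597,-0.062,0.221']
210 ['0.603,-0.081,0.225', '0.598,-0.075,0.216', '0.603,-0.068,0.223', '0.604,-0.062,0.224']
212 ['0.605,-0.081,0.220', '0.578,-0.078,0.175', '0.605,-0.068,0.218', '0.605,-0.062,0.218']
214 ['0.603,-0.082,0.208', '0.580,-0.079,0.170', '0.604,-0.069,0.209', '0.604,-0.063,0.207']
216 ['0.578,-0.086,0.159', '0.579,-0.080,0.160', '0.576,-0.073,0.154', '0.579,-0.066,0.159']
218 ['0.579,-0.087,0.152', '0.579,-0.080,0.152', '0.577,-0.074,0.147', '0.580,-0.067,0.150']
220 ['0.494,-0.101,-0.000', '0.578,-0.081,0.141', '0.577,-0.075,0.137', '0.579,-0.068,0.141']
222 ['0.558,-0.092,0.098', '0.557,-0.085,0.096', '0.560,-0.077,0.100', '0.560,-0.070,0.100']
224 ['0.565,-0.092,0.101', '0.565,-0.085,0.099', '0.563,-0.078,0.095', '0.565,-0.070,0.099']
226 ['0.570,-0.092,0.099', '0.569,-0.085,0.097', '0.600,-0.074,0.150', '0.570,-0.071,0.098']
228 ['0.573,-0.092,0.096', '0.604,-0.081,0.149', '0.605,-0.074,0.150', '0.575,-0.071,0.097']
230 ['0.580,-0.092,0.098', '0.607,-0.081,0.145', '0.609,-0.074,0.148', '0.581,-0.071,0.097']
232 ['0.586,-0.092,0.099', '0.586,-0.085,0.098', '0.610,-0.075,0.141', '0.589,-0.071,0.102']
234 ['0.591,-0.092,0.099', '0.592,-0.085,0.100', '0.613,-0.075,0.136', '0.593,-0.071,0.100']
236 ['0.597,-0.092,0.099', '0.597,-0.085,0.099', '0.615,-0.076,0.131', '0.598,-0.071,0.100']
238 ['0.604,-0.092,0.102', '0.603,-0.085,0.100', '0.618,-0.076,0.127', '0.604,-0.071,0.100']
```

View pics/z4.png

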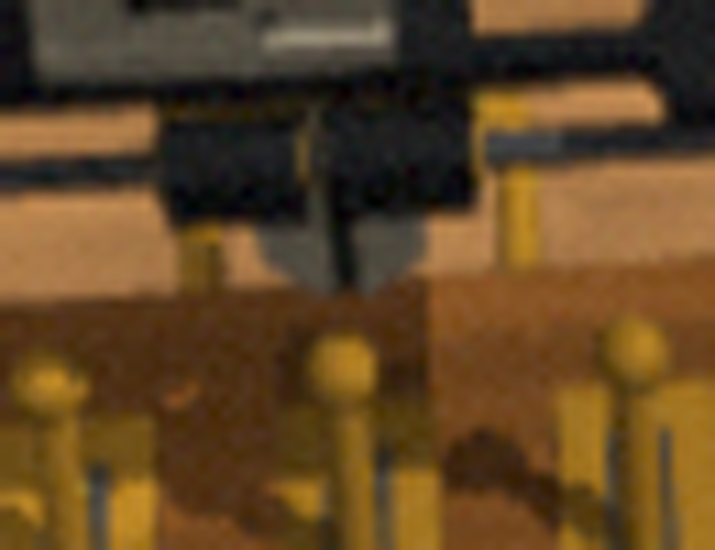

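Emit:
{"name": "step_arm", "arguments": {
  "series": [
    [[0,0.004,0,-0.003,0],[0,0.008,0,-0.006,0],[0,0.011,0,-0.006,0],[0,0.012,0,-0.006,0]]
  ]
}}

```text
clock: 5.62
position: [0.5797, -0.0751, 0.1229]
ee_rot: [0.004, 3.139, -0.006]
force: [0.4, -1.0, -0.1]
width: 0.007
```

Emit:
{"name": "step_arm", "arguments": {
  "series": [
    [[0,0.002,0,0,0],[0,0.004,0,0,0],[0,0.005,0,0,0],[0,0.005,0,0,0]]
  ]
}}

```text
clock: 5.95
position: [0.5846, -0.0753, 0.123]
ee_rot: [0.004, 3.139, -0.006]
force: [-0.9, 1.3, 0.8]
width: 0.003
```

Emit:
{"name": "step_arm", "arguments": {
  "series": [
    [[0,0.002,0,0,0],[0,0.004,0,0,0],[0,0.005,0,0,0],[0,0.005,0,0,0]]
  ]
}}

```text
clock: 6.28
position: [0.5899, -0.0753, 0.123]
ee_rot: [0.004, 3.139, -0.006]
force: [-1.5, -0.2, 1.6]
width: 0.009
```

Emit:
{"name": "step_arm", "arguments": {
  "series": [
    [[0,0.002,0,0,0],[0,0.004,0,0,0],[0,0.005,0,0,0]]
  ]
}}

```text
clock: 6.53
position: [0.5953, -0.0753, 0.1231]
ee_rot: [0.004, 3.138, -0.006]
force: [-0.9, 0.5, 1.2]
width: 0.004
```

Emit:
{"name": "step_arm", "arguments": {
  "series": [
    [[0,0.002,0,0,0],[0,0.004,0,0,0],[0,0.005,0,0,0]]
  ]
}}

```text
clock: 6.78
position: [0.6008, -0.0752, 0.1231]
ee_rot: [0.004, 3.138, -0.006]
force: [-1.7, 0.5, 1.4]
width: 0.008
```

Emit:
{"name": "step_arm", "arguments": {
  "series": [
    [[0,0.002,0,0,0],[0,0.004,0,0,0],[0,0.005,0,0,0]]
  ]
}}

```text
clock: 7.03
position: [0.6062, -0.0752, 0.123]
ee_rot: [0.004, 3.138, -0.006]
force: [-1.1, -1.0, 1.5]
width: 0.003
```

Emit:
{"name": "step_arm", "arguments": {
  "series": [
    [[0,0.002,0,0,0],[0,0.004,0,0,0],[0,0.005,0,0,0]]
  ]
}}

```text
clock: 7.28
position: [0.6116, -0.0751, 0.1231]
ee_rot: [0.004, 3.138, -0.006]
force: [0.4, 0.3, 1.0]
width: 0.005
```

```bash
python3 look.py 5
```

```text
[ 0.61168959 -0.07514768  0.12307278] [-0.41916163  0.02964628  0.24137914]
```

View pics/s5.png

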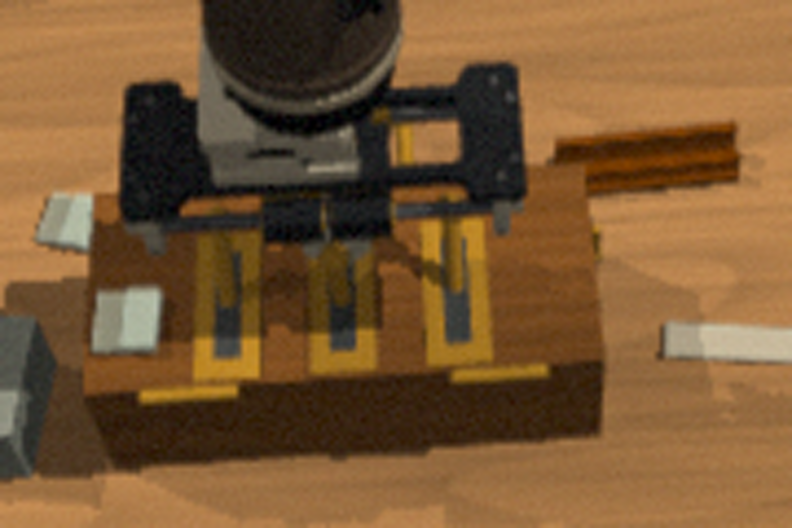

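Emit:
{"name": "step_arm", "arguments": {
  "series": [
    [[0,0.002,0,0,0],[0,0.004,0,0,0],[0,0.005,0,0,0]]
  ]
}}

```text
clock: 7.58
position: [0.6169, -0.0751, 0.1231]
ee_rot: [0.003, 3.137, -0.006]
force: [-1.1, -0.1, 0.7]
width: 0.004
```

Emit:
{"name": "step_arm", "arguments": {
  "series": [
    [[0,0.002,0,0,0],[0,0.004,0,0,0],[0,0.005,0,0,0]]
  ]
}}

```text
clock: 7.83
position: [0.622, -0.075, 0.1228]
ee_rot: [0.003, 3.138, -0.006]
force: [-1.8, -1.1, -0.8]
width: -0.001
```

Emit:
{"name": "step_arm", "arguments": {
  "series": [
    [[0,0.002,0,0,0],[0,0.004,0,0,0],[0,0.004,0,0,0]]
  ]
}}

```text
clock: 8.08
position: [0.6263, -0.0751, 0.1227]
ee_rot: [0.003, 3.138, -0.006]
force: [-1.1, -0.3, -1.1]
width: 0.004
```

Emit:
{"name": "step_arm", "arguments": {
  "series": [
    [[0,0.002,0,0,0],[0,0.003,0,0,0],[0,0.003,0,0,0]]
  ]
}}

```text
clock: 8.33
position: [0.6297, -0.0751, 0.1228]
ee_rot: [0.003, 3.137, -0.007]
force: [-1.1, -1.4, 0.9]
width: 0.007
```

```bash
python3 look.py 6
```

```text
[ 0.62960912 -0.07513547  0.12280002] [-0.90550239 -0.02145309  0.16895397]
```

View pics/s6.png

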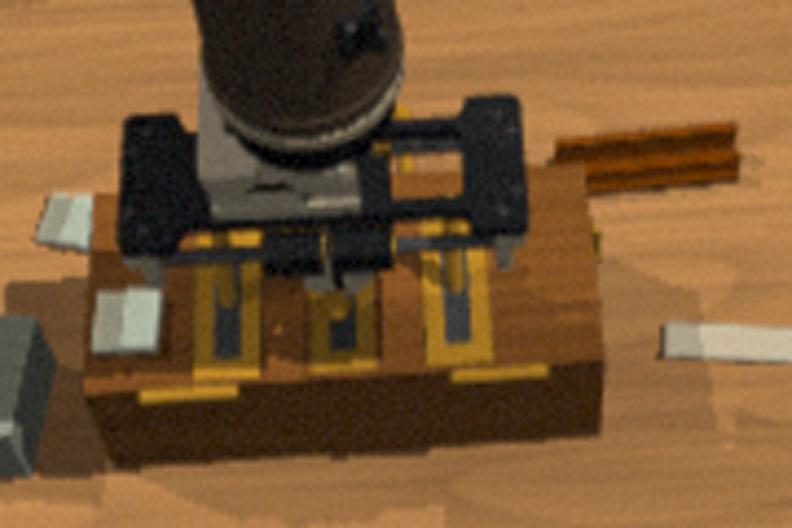

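```bash
cat > ang.py <<'E'
from h import *
s=eyes.camera_params('scene')
for y in (-.0155,-.0755,-.135):
  for a in (0,.3,.6,.8,.9,1.0,1.1):
    print(y,a,((proj(s,[.6135+.015+.056*np.sin(a-.5),y,.095+.056*np.cos(a-.5)])-[210,180])*4.4)[0].round())
E
python3 ang.py
```

```text
-0.0155 0 [449. 204.]
-0.0155 0.3 [450. 225.]
-0.0155 0.6 [452. 254.]
-0.0155 0.8 [453. 275.]
-0.0155 0.9 [453. 286.]
-0.0155 1.0 [454. 297.]
-0.0155 1.1 [455. 309.]
-0.0755 0 [333. 211.]
-0.0755 0.3 [332. 233.]
-0.0755 0.6 [332. 261.]
-0.0755 0.8 [333. 282.]
-0.0755 0.9 [334. 293.]
-0.0755 1.0 [334. 305.]
-0.0755 1.1 [335. 316.]
-0.135 0 [217. 218.]
-0.135 0.3 [215. 240.]
-0.135 0.6 [214. 268.]
-0.135 0.8 [214. 290.]
-0.135 0.9 [215. 301.]
-0.135 1.0 [215. 312.]
-0.135 1.1 [216. 323.]
```

Emit:
{"name": "step_arm", "arguments": {
  "series": [
    [[0,0.002,0,0,0],[0,0.003,0,0,0],[0,0.003,0,0,0]]
  ]
}}

```text
clock: 8.63
position: [0.6329, -0.0751, 0.1229]
ee_rot: [0.003, 3.137, -0.007]
force: [-0.9, -0.9, -0.3]
width: 0.006
```

Emit:
{"name": "step_arm", "arguments": {
  "series": [
    [[0,0.001,0,0,0],[0,0.003,0,0,0],[0,0.003,0,0,0]]
  ]
}}

```text
clock: 8.88
position: [0.6353, -0.0752, 0.1226]
ee_rot: [0.003, 3.139, -0.007]
force: [-4.7, -0.7, 0.6]
width: 0.004
```

End stop felt (-4.7 N). I'll back off and look.

Emit:
{"name": "step_arm", "arguments": {
  "series": [
    [[0,-0.01,0,0,0],[0,-0.03,0,0,0],[0,-0.05,0,0,0],[0,-0.064,0,0,0],[0,-0.068,0.01,0,0],[0,-0.068,0.03,0,0],[0,-0.068,0.05,0,0],[0,-0.068,0.06,0,0],[0,-0.068,0.06,0,0]]
  ]
}}

```text
clock: 9.63
position: [0.5683, -0.0113, 0.1227]
ee_rot: [-0.004, 3.138, -0.004]
force: [0.2, 0.5, 0.3]
width: -0.0
```

```bash
python3 look.py 7
```

```text
[ 0.568135   -0.01359421  0.12270116] [-0.27319247 -1.22468778  0.01709072]
```

View pics/s7.png

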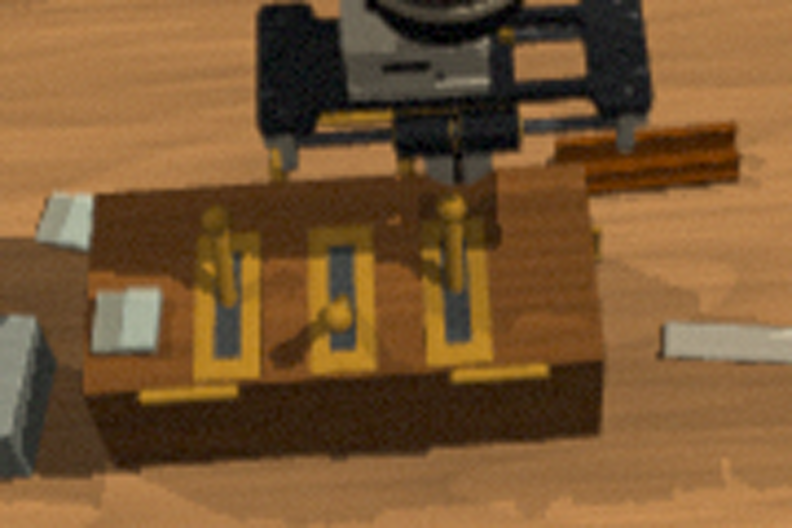

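The middle lever is fully over (ball at (337,315), about 1.1 rad). The left lever is next.

Emit:
{"name": "step_arm", "arguments": {
  "series": [
    [[0,0.004,-0.001,0,0],[0,0.008,-0.002,0,0],[0,0.01,-0.002,0,0],[0,0.012,-0.002,0,0]]
  ]
}}

```text
clock: 10.02
position: [0.5807, -0.0169, 0.1227]
ee_rot: [0.001, 3.137, -0.007]
force: [0.7, -1.1, -0.2]
width: 0.007
```

Emit:
{"name": "step_arm", "arguments": {
  "series": [
    [[0,0.002,0,0,0],[0,0.004,0,0,0],[0,0.005,0,0,0]]
  ]
}}

```text
clock: 10.27
position: [0.5855, -0.0172, 0.1225]
ee_rot: [0.002, 3.138, -0.007]
force: [-3.6, 0.6, 1.7]
width: 0.004
```

Emit:
{"name": "step_arm", "arguments": {
  "series": [
    [[0,0.002,0,0,0],[0,0.004,0,0,0],[0,0.005,0,0,0]]
  ]
}}

```text
clock: 10.52
position: [0.5907, -0.0171, 0.1226]
ee_rot: [0.002, 3.138, -0.007]
force: [-1.6, -0.3, 0.6]
width: 0.009
```

Emit:
{"name": "step_arm", "arguments": {
  "series": [
    [[0,0.002,0,0,0],[0,0.003,0,0,0],[0,0.004,0,0,0]]
  ]
}}

```text
clock: 10.77
position: [0.5949, -0.017, 0.1226]
ee_rot: [0.002, 3.138, -0.007]
force: [-2.2, 0.5, 1.3]
width: 0.006
```

Emit:
{"name": "step_arm", "arguments": {
  "series": [
    [[0,0.002,0,0,0],[0,0.003,0,0,0],[0,0.004,0,0,0]]
  ]
}}

```text
clock: 11.02
position: [0.5988, -0.017, 0.1226]
ee_rot: [0.002, 3.139, -0.007]
force: [-3.4, 1.0, 3.5]
width: 0.004
```

Emit:
{"name": "step_arm", "arguments": {
  "series": [
    [[0,0.001,0,0,0],[0,0.002,0,0,0],[0,0.002,0,0,0]]
  ]
}}

```text
clock: 11.27
position: [0.6007, -0.0169, 0.1225]
ee_rot: [0.002, 3.139, -0.007]
force: [-4.3, 0.3, 3.4]
width: 0.002
```

Emit:
{"name": "step_arm", "arguments": {
  "series": [
    [[0,0.001,0,0,0],[0,0.002,0,0,0],[0,0.002,0,0,0]]
  ]
}}

```text
clock: 11.52
position: [0.6028, -0.0169, 0.1226]
ee_rot: [0.001, 3.139, -0.007]
force: [-3.8, 0.5, 4.3]
width: 0.009
```

Emit:
{"name": "step_arm", "arguments": {
  "series": [
    [[0,0.001,0,0,0],[0,0.002,0,0,0],[0,0.002,0,0,0]]
  ]
}}

```text
clock: 11.77
position: [0.6049, -0.0169, 0.1226]
ee_rot: [0.001, 3.139, -0.007]
force: [-5.1, 1.1, 4.0]
width: 0.005
```

Emit:
{"name": "step_arm", "arguments": {
  "series": [
    [[0,0.001,0,0,0],[0,0.002,0,0,0],[0,0.002,0,0,0]]
  ]
}}

```text
clock: 12.02
position: [0.6068, -0.0169, 0.1226]
ee_rot: [0.001, 3.14, -0.006]
force: [-5.3, 1.0, 4.9]
width: 0.001
```

Steady rise to about 7 N, so the left lever is locked. I'll back off at once and go to the right lever.

Emit:
{"name": "step_arm", "arguments": {
  "series": [
    [[0,-0.01,0,0,0],[0,-0.025,0,0,0],[0,-0.038,0,0,0],[0,-0.038,-0.02,0,0],[0,-0.038,-0.05,0,0],[0,-0.038,-0.08,0,0],[0,-0.038,-0.105,0,0],[0,-0.038,-0.117,0,0],[0,-0.038,-0.118,0,0],[0,-0.038,-0.118,0,0]]
  ]
}}

```text
clock: 12.85
position: [0.5692, -0.1349, 0.1225]
ee_rot: [0.003, 3.139, -0.006]
force: [-0.3, -0.2, -1.0]
width: 0.005
```

```bash
python3 look.py 8
```

```text
[ 0.56925262 -0.1335134   0.12241738] [0.3446303  0.45596014 0.10746502]
```

View pics/s8.png

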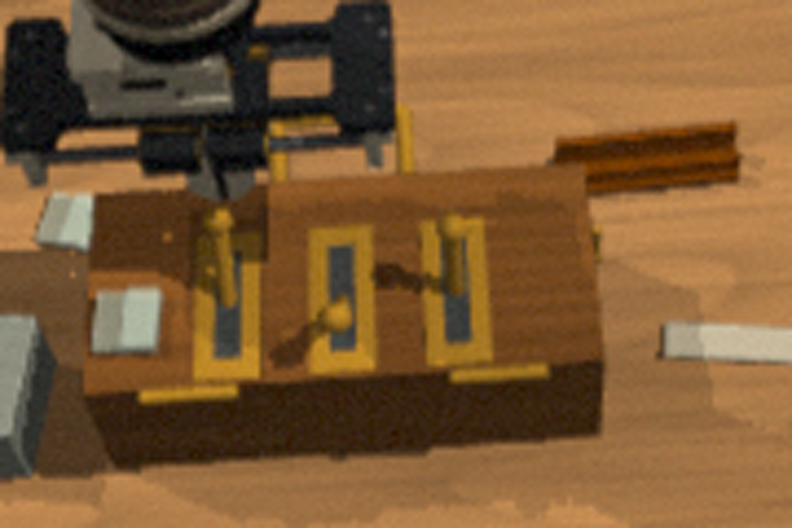

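The left lever stands at about 0.25 rad and the middle is still over. Now pushing the right lever.

Emit:
{"name": "step_arm", "arguments": {
  "series": [
    [[0,0.004,-0.001,0,0],[0,0.008,-0.002,0,0],[0,0.01,-0.002,0,0],[0,0.012,-0.002,0,0]]
  ]
}}

```text
clock: 13.23
position: [0.5818, -0.1346, 0.1223]
ee_rot: [-0.002, 3.139, -0.005]
force: [-2.7, 0.8, 0.8]
width: 0.006
```

Emit:
{"name": "step_arm", "arguments": {
  "series": [
    [[0,0.002,0,0,0],[0,0.004,0,0,0],[0,0.005,0,0,0]]
  ]
}}

```text
clock: 13.48
position: [0.5868, -0.1344, 0.1223]
ee_rot: [-0.002, 3.14, -0.005]
force: [-1.5, 0.3, 0.7]
width: 0.003
```

Emit:
{"name": "step_arm", "arguments": {
  "series": [
    [[0,0.002,0,0,0],[0,0.003,0,0,0],[0,0.004,0,0,0]]
  ]
}}

```text
clock: 13.73
position: [0.5908, -0.1345, 0.1223]
ee_rot: [-0.002, 3.14, -0.005]
force: [-2.4, 0.0, 1.4]
width: 0.004
```

Emit:
{"name": "step_arm", "arguments": {
  "series": [
    [[0,0.002,0,0,0],[0,0.003,0,0,0],[0,0.004,0,0,0]]
  ]
}}

```text
clock: 13.98
position: [0.5951, -0.1345, 0.1223]
ee_rot: [-0.002, 3.14, -0.005]
force: [-2.2, -0.5, 1.7]
width: 0.006
```

Emit:
{"name": "step_arm", "arguments": {
  "series": [
    [[0,0.002,0,0,0],[0,0.003,0,0,0],[0,0.003,0,0,0]]
  ]
}}

```text
clock: 14.23
position: [0.5985, -0.1345, 0.1223]
ee_rot: [-0.002, 3.139, -0.005]
force: [-0.8, 0.1, 0.7]
width: 0.004
```

Emit:
{"name": "step_arm", "arguments": {
  "series": [
    [[0,0.002,0,0,0],[0,0.003,0,0,0],[0,0.004,0,0,0]]
  ]
}}

```text
clock: 14.48
position: [0.6027, -0.1345, 0.1223]
ee_rot: [-0.002, 3.139, -0.005]
force: [-0.5, -0.5, 0.6]
width: 0.007
```

Emit:
{"name": "step_arm", "arguments": {
  "series": [
    [[0,0.002,0,0,0],[0,0.003,0,0,0],[0,0.003,0,0,0]]
  ]
}}

```text
clock: 14.73
position: [0.6061, -0.1344, 0.1223]
ee_rot: [-0.003, 3.139, -0.005]
force: [-0.9, 0.6, 0.5]
width: 0.007
```

Still free. Continuing.

Emit:
{"name": "step_arm", "arguments": {
  "series": [
    [[0,0.002,0,0,0],[0,0.003,0,0,0],[0,0.004,0,0,0]]
  ]
}}

```text
clock: 14.98
position: [0.6103, -0.1344, 0.1222]
ee_rot: [-0.003, 3.139, -0.005]
force: [-0.9, -0.2, 0.8]
width: 0.005
```

Emit:
{"name": "step_arm", "arguments": {
  "series": [
    [[0,0.002,0,0,0],[0,0.003,0,0,0],[0,0.004,0,0,0]]
  ]
}}

```text
clock: 15.23
position: [0.6145, -0.1344, 0.1223]
ee_rot: [-0.003, 3.139, -0.005]
force: [-0.4, 1.0, -0.1]
width: 0.004
```

Emit:
{"name": "step_arm", "arguments": {
  "series": [
    [[0,0.002,0,0,0],[0,0.003,0,0,0],[0,0.004,0,0,0]]
  ]
}}

```text
clock: 15.48
position: [0.6184, -0.1344, 0.1221]
ee_rot: [-0.003, 3.139, -0.005]
force: [-1.4, -0.3, -0.3]
width: 0.007
```

Emit:
{"name": "step_arm", "arguments": {
  "series": [
    [[0,0.002,0,0,0],[0,0.004,0,0,0],[0,0.006,0,0,0],[0,0.006,0,0,0]]
  ]
}}

```text
clock: 15.82
position: [0.6249, -0.1343, 0.122]
ee_rot: [-0.003, 3.139, -0.005]
force: [-1.1, -0.6, -0.2]
width: 0.006
```

Emit:
{"name": "step_arm", "arguments": {
  "series": [
    [[0,0.002,0,0,0],[0,0.004,0,0,0],[0,0.006,0,0,0],[0,0.006,0,0,0]]
  ]
}}

```text
clock: 16.15
position: [0.6314, -0.1343, 0.1221]
ee_rot: [-0.003, 3.138, -0.005]
force: [-0.5, -0.3, -0.7]
width: 0.003
```

Emit:
{"name": "step_arm", "arguments": {
  "series": [
    [[0,0.001,0,0,0],[0,0.002,0,0,0],[0,0.003,0,0,0],[0,0.003,0,0,0]]
  ]
}}

```text
clock: 16.48
position: [0.6342, -0.1344, 0.1219]
ee_rot: [-0.003, 3.139, -0.005]
force: [-3.6, -0.5, -0.3]
width: 0.007
```

The end stop is reached. I'll back off and move to the left lever.

Emit:
{"name": "step_arm", "arguments": {
  "series": [
    [[0,-0.01,0,0,0],[0,-0.03,0,0,0],[0,-0.05,0,0,0],[0,-0.064,0,0,0],[0,-0.066,0.02,0,0],[0,-0.066,0.05,0,0],[0,-0.066,0.08,0,0],[0,-0.066,0.105,0,0],[0,-0.066,0.117,0,0],[0,-0.066,0.118,0,0],[0,-0.066,0.118,0,0]]
  ]
}}

```text
clock: 17.4
position: [0.5687, -0.0163, 0.1221]
ee_rot: [-0.005, 3.138, -0.006]
force: [0.5, -0.5, 0.1]
width: 0.005
```

```bash
python3 look.py 9
```

```text
[ 0.56856236 -0.0176413   0.12215696] [ 1.052498   -0.7409621   0.90848351]
```

View pics/s9.png

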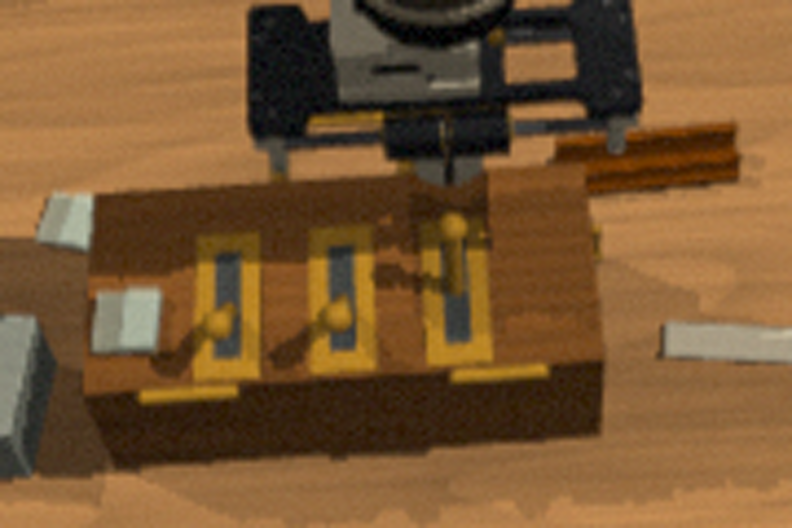

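The right lever is over (ball at (218,320)) and the middle is still over. Left should be free now.

Emit:
{"name": "step_arm", "arguments": {
  "series": [
    [[0,0.005,0.001,0,0],[0,0.012,0.002,0,0],[0,0.018,0.002,0,0],[0,0.021,0.002,0,0],[0,0.022,0.002,0,0]]
  ]
}}

```text
clock: 17.87
position: [0.5915, -0.0162, 0.1221]
ee_rot: [-0.001, 3.138, -0.007]
force: [1.1, 0.3, -0.8]
width: 0.006
```

Emit:
{"name": "step_arm", "arguments": {
  "series": [
    [[0,0.002,0,0,0],[0,0.004,0,0,0],[0,0.005,0,0,0]]
  ]
}}

```text
clock: 18.12
position: [0.5967, -0.0163, 0.122]
ee_rot: [-0.001, 3.138, -0.007]
force: [0.4, 0.1, -0.1]
width: 0.007
```

Emit:
{"name": "step_arm", "arguments": {
  "series": [
    [[0,0.002,0,0,0],[0,0.003,0,0,0],[0,0.004,0,0,0]]
  ]
}}

```text
clock: 18.37
position: [0.6005, -0.0163, 0.122]
ee_rot: [-0.001, 3.138, -0.007]
force: [-0.6, -0.6, 2.0]
width: 0.005
```

Emit:
{"name": "step_arm", "arguments": {
  "series": [
    [[0,0.002,0,0,0],[0,0.003,0,0,0],[0,0.004,0,0,0]]
  ]
}}

```text
clock: 18.62
position: [0.6046, -0.0163, 0.122]
ee_rot: [-0.001, 3.138, -0.007]
force: [-1.3, -0.6, 1.8]
width: 0.004
```

Emit:
{"name": "step_arm", "arguments": {
  "series": [
    [[0,0.002,0,0,0],[0,0.003,0,0,0],[0,0.004,0,0,0]]
  ]
}}

```text
clock: 18.87
position: [0.6088, -0.0163, 0.122]
ee_rot: [-0.001, 3.138, -0.007]
force: [-0.1, -0.6, 1.2]
width: 0.009
```

Emit:
{"name": "step_arm", "arguments": {
  "series": [
    [[0,0.002,0,0,0],[0,0.003,0,0,0],[0,0.004,0,0,0]]
  ]
}}

```text
clock: 19.12
position: [0.613, -0.0164, 0.122]
ee_rot: [-0.001, 3.138, -0.007]
force: [-0.7, -0.3, -0.6]
width: 0.002
```

Emit:
{"name": "step_arm", "arguments": {
  "series": [
    [[0,0.002,0,0,0],[0,0.003,0,0,0],[0,0.004,0,0,0]]
  ]
}}

```text
clock: 19.37
position: [0.617, -0.0164, 0.122]
ee_rot: [-0.001, 3.138, -0.007]
force: [-0.9, 0.9, 0.4]
width: 0.007
```

Emit:
{"name": "step_arm", "arguments": {
  "series": [
    [[0,0.002,0,0,0],[0,0.004,0,0,0],[0,0.006,0,0,0],[0,0.006,0,0,0]]
  ]
}}

```text
clock: 19.7
position: [0.6233, -0.0163, 0.1218]
ee_rot: [-0.001, 3.138, -0.008]
force: [-1.6, -0.3, -0.5]
width: 0.006
```

Emit:
{"name": "step_arm", "arguments": {
  "series": [
    [[0,0.002,0,0,0],[0,0.004,0,0,0],[0,0.006,0,0,0],[0,0.006,0,0,0]]
  ]
}}

```text
clock: 20.03
position: [0.6298, -0.0163, 0.1218]
ee_rot: [-0.001, 3.138, -0.008]
force: [-0.3, -0.5, -0.9]
width: 0.007
```

Emit:
{"name": "step_arm", "arguments": {
  "series": [
    [[0,0.001,0,0,0],[0,0.002,0,0,0],[0,0.004,0,0,0],[0,0.004,0,0,0]]
  ]
}}

```text
clock: 20.37
position: [0.6342, -0.0163, 0.1218]
ee_rot: [-0.001, 3.138, -0.008]
force: [-1.8, -0.1, -0.3]
width: 0.003
```

Emit:
{"name": "step_arm", "arguments": {
  "series": [
    [[0,-0.01,0,0,0],[0,-0.03,0,0.005,0],[0,-0.055,0,0.02,0],[0,-0.08,-0.01,0.03,0],[0,-0.098,-0.03,0.03,0],[0,-0.102,-0.05,0.03,0],[0,-0.102,-0.059,0.03,0],[0,-0.102,-0.059,0.03,0],[0,-0.102,-0.059,0.03,0],[0,-0.102,-0.059,0.03,0]]
  ]
}}

```text
clock: 21.2
position: [0.5332, -0.0739, 0.1517]
ee_rot: [-0.003, 3.137, -0.007]
force: [0.7, 0.8, -0.3]
width: 0.005
```

```bash
python3 look.py 10; python3 -c "
from h import *
im,d=eyes.get_image('wrist'); cv2.imwrite('pics/w10.png',cv2.resize(im,None,fx=1.2,fy=1.2)[:,:,::-1])"
```

```text
[ 0.53300407 -0.07384213  0.15158108] [-0.23934891  0.60982892 -0.1061816 ]
```

View pics/s10.png

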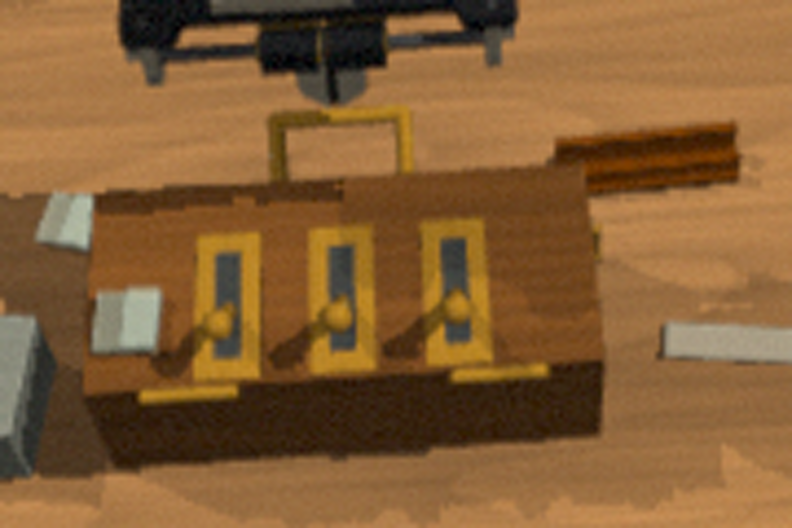

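View pics/w10.png

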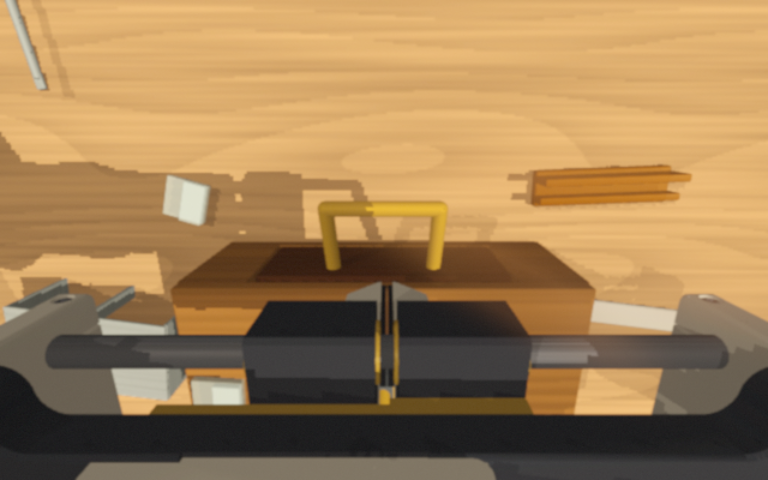

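All three levers are over: balls at (218,320), (337,313) and (457,303). The fingertips are centred on the handle. I'll lower the closed fingers into the gap behind the bar so they can hook it.

Emit:
{"name": "step_arm", "arguments": {
  "series": [
    [[0,-0.001,-0.001,-0.015,0],[0,-0.001,-0.001,-0.03,0],[0,-0.001,-0.001,-0.042,0],[0,-0.001,-0.001,-0.05,0],[0,-0.001,-0.001,-0.05,0]]
  ]
}}

```text
clock: 21.72
position: [0.5311, -0.0741, 0.0999]
ee_rot: [-0.006, 3.141, -0.007]
force: [-0.5, -0.5, 0.5]
width: 0.004
```

Emit:
{"name": "step_arm", "arguments": {
  "series": [
    [[0,0,0,-0.008,0],[0,0,0,-0.016,0],[0,0,0,-0.024,0],[0,0,0,-0.032,0],[0,0,0,-0.034,0],[0,0,0,-0.034,0]]
  ]
}}

```text
clock: 22.22
position: [0.5305, -0.0741, 0.0651]
ee_rot: [0.006, -3.141, 0.007]
force: [-0.7, -0.0, 0.1]
width: 0.006
```

```bash
python3 look.py 11; python3 -c "
from h import *
im,d=eyes.get_image('wrist'); cv2.imwrite('pics/w11.png',cv2.resize(im,None,fx=1.2,fy=1.2)[:,:,::-1])"
```

```text
[ 0.53082884 -0.07416145  0.06559589] [-0.43286369  0.62781755  0.29028798]
```

View pics/s11.png

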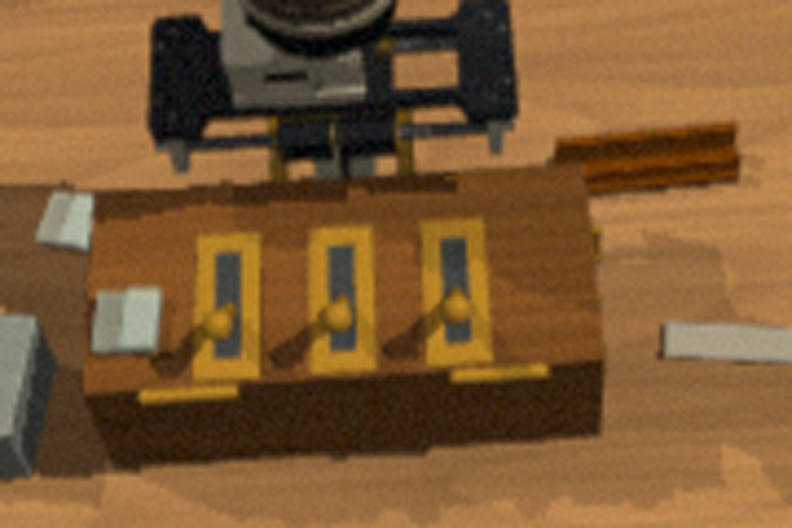

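View pics/w11.png

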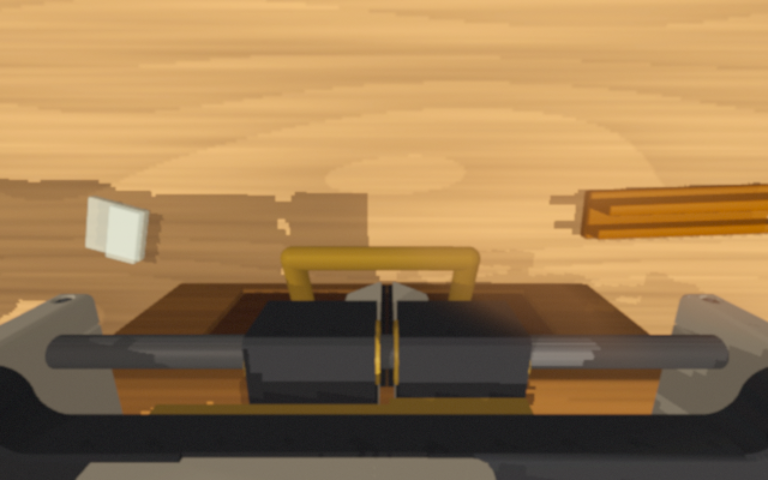

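The fingers are inside the bow, behind the bar. Pulling slowly.

Emit:
{"name": "step_arm", "arguments": {
  "series": [
    [[0,-0.003,0,0,0],[0,-0.006,0,0,0],[0,-0.009,0,0,0],[0,-0.012,0,0,0],[0,-0.015,0,0,0],[0,-0.018,0,0,0],[0,-0.02,0,0,0]]
  ]
}}

```text
clock: 22.9
position: [0.5111, -0.0742, 0.0661]
ee_rot: [-0.006, 3.14, -0.007]
force: [1.1, 0.1, 0.7]
width: 0.006
```

Emit:
{"name": "step_arm", "arguments": {
  "series": [
    [[0,-0.003,0,0,0],[0,-0.006,0,0,0],[0,-0.009,0,0,0],[0,-0.012,0,0,0],[0,-0.015,0,0,0],[0,-0.018,0,0,0],[0,-0.02,0,0,0]]
  ]
}}

```text
clock: 23.48
position: [0.4906, -0.0742, 0.0662]
ee_rot: [-0.006, 3.14, -0.007]
force: [1.9, -0.7, 1.4]
width: 0.006
```

```bash
python3 look.py 12
```

```text
[ 0.49028938 -0.07427788  0.06616196] [ 0.07916343 -1.38666726  0.96518388]
```

View pics/s12.png

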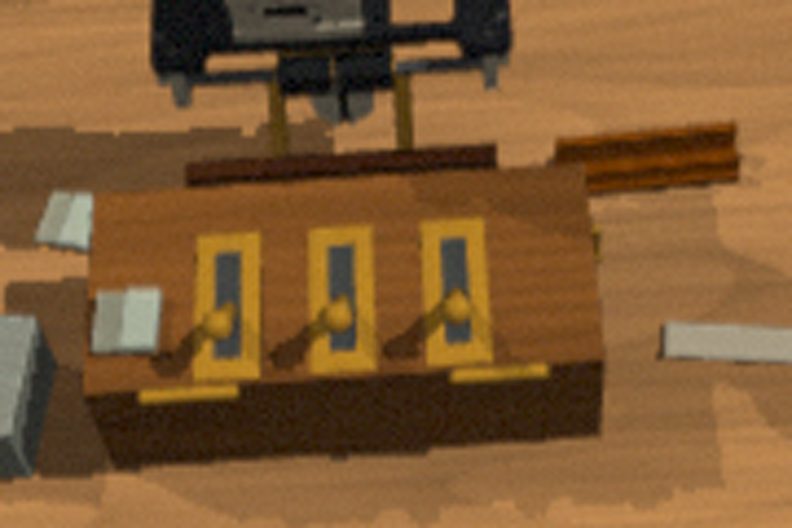

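The drawer is sliding (front panel at row 165). Pulling a further 34 mm.

Emit:
{"name": "step_arm", "arguments": {
  "series": [
    [[0,-0.003,0,0,0],[0,-0.006,0,0,0],[0,-0.009,0,0,0],[0,-0.012,0,0,0],[0,-0.015,0,0,0],[0,-0.018,0,0,0],[0,-0.021,0,0,0],[0,-0.024,0,0,0],[0,-0.027,0,0,0],[0,-0.03,0,0,0],[0,-0.032,0,0,0],[0,-0.033,0,0,0],[0,-0.034,0,0,0]]
  ]
}}

```text
clock: 24.62
position: [0.4562, -0.0743, 0.0662]
ee_rot: [-0.005, 3.14, -0.007]
force: [1.7, -1.2, 0.7]
width: 0.007
```

```bash
python3 look.py 13;  python3 -c "
from h import *
im,d=eyes.get_image('wrist'); cv2.imwrite('pics/w13.png',cv2.resize(im,None,fx=1.2,fy=1.2)[:,:,::-1])"
```

```text
[ 0.45597807 -0.07428472  0.06612478] [ 1.25396932 -0.29513582  0.46496607]
```

View pics/s13.png

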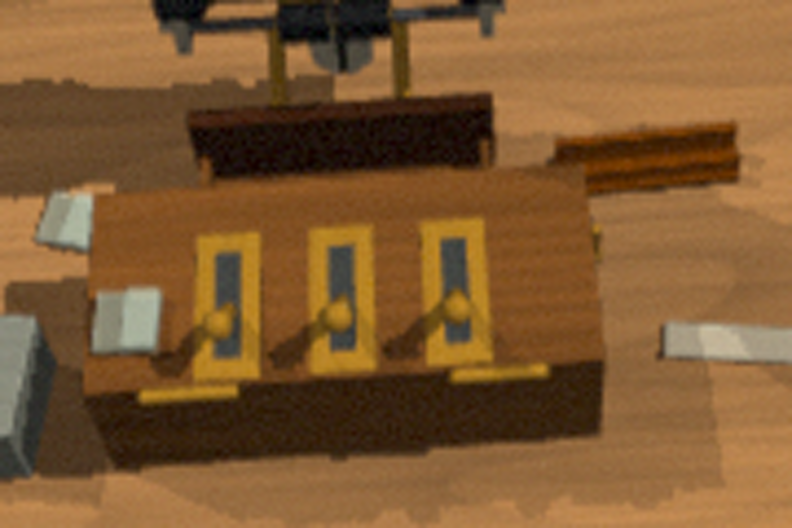

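View pics/w13.png

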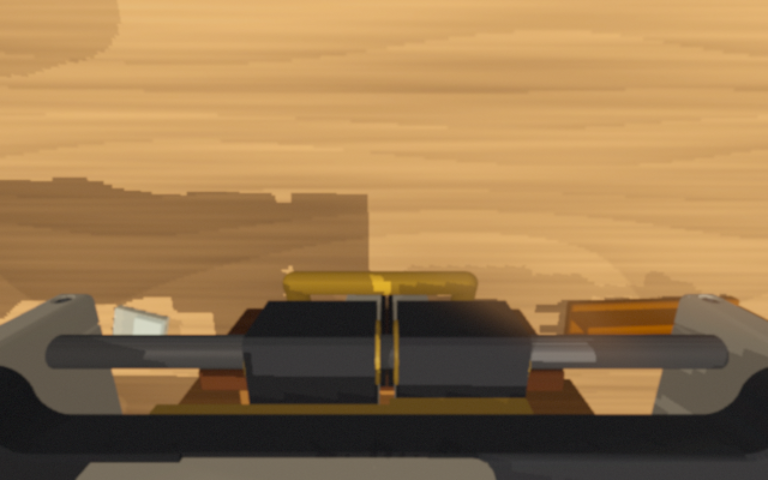

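Emit:
{"name": "step_arm", "arguments": {
  "series": [
    [[0,0.003,0,0,0],[0,0.006,0,0,0],[0,0.008,0,0,0],[0,0.008,0,0.01,0],[0,0.008,0,0.025,0],[0,0.008,0,0.045,0],[0,0.008,0,0.07,0],[0,0.0,0,0.1,0],[0,-0.03,0,0.13,0],[0,-0.06,0,0.15,0],[0,-0.06,0,0.15,0],[0,-0.06,0,0.15,0]]
  ]
}}

```text
clock: 25.72
position: [0.3957, -0.0743, 0.2179]
ee_rot: [-0.005, 3.137, -0.005]
force: [0.7, -0.6, 0.4]
width: 0.007
```

```bash
python3 look.py 14;  python3 - <<'E'
from h import *
im,d=eyes.get_image('wrist'); cv2.imwrite('pics/w14.png',cv2.resize(im,None,fx=1.2,fy=1.2)[:,:,::-1])
s=eyes.camera_params('scene'); im,d=eyes.get_image('scene'); cv2.imwrite('pics/full14.png',im[:,:,::-1])
X=cloud(s,d); x,y,z=X[...,0],X[...,1],X[...,2]
hsv=cv2.cvtColor(im,cv2.COLOR_RGB2HSV)
m=(abs(y+.075)<.025)&(z>.07)&(z<.1)&(x>.36)&(x<.49)
print("bar?",m.sum(),np.median(X[m],0))
a=cv2.imread('pics/scene0.png'); df=cv2.absdiff(a,im[:,:,::-1]).max(2); cv2.imwrite('pics/diff.png',df*3)
E
```

```text
[ 0.39628925 -0.07410085  0.21704922] [ 0.26640976 -0.35774932 -0.33655916]
bar? 74 [ 0.4440705  -0.07422156  0.08740484]
```

View pics/s14.png

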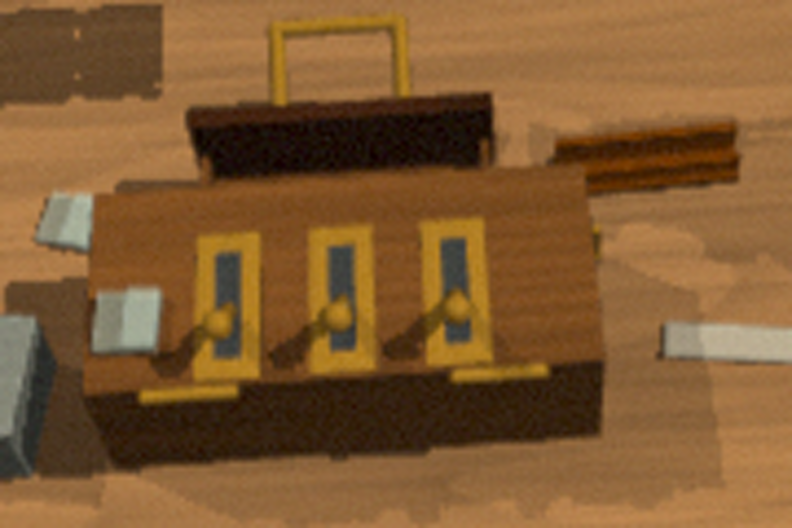

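View pics/full14.png

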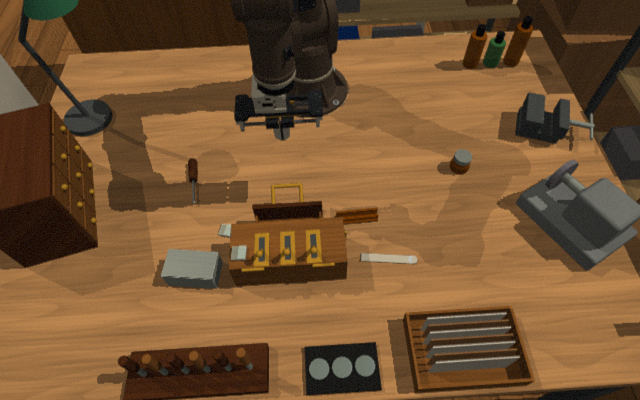

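The bar is now at x = 0.444, about 60 mm out from where it started. All levers are over, nothing else has moved, and the arm is clear.

```bash
python3 -c "
from cell import arm
print(arm.sign_off())"
```

```text
the job is handed in; nothing more can be done
None
```

The lens drawer is open and released, and all three levers are fully over. I handed the job in at about 26 s of the 72 s; the interface reports no verdict.

- **Order:** The lock let the levers go over as middle, right, left. My first try at the left lever, after the middle, met a springy stop. I backed off at about 7 N and came back to it last, when it moved freely.
- **Drawer:** I hooked the closed fingertips behind the bow handle, pulled slowly at about 1–2 N, then moved clear.

**Last checks:**
- **Levers:** in the picture they stand at about 1.05–1.1 rad. Readings taken between moves never went above about 7.5 N on a lever.
- **Drawer travel:** about 60 mm out, with the handle bar moved from x ≈ 0.505 to 0.444 m.
- **Bystanders:** they look unmoved when I compare the pictures by eye.
- **Arm:** it is well clear, with no contact force.

**One disagreement:** the closed fingertips appeared about 20 mm higher than the stated 14 mm ahead of the TCP. The first pass at the middle lever went over the ball without touching it, so I lowered the tool and repeated it.

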